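# Put two stylus pins away in the shuttered jar

### The arm

A 6-joint arm with a two-finger parallel gripper is mounted at the origin on the work surface. World frame = base frame: x ahead of the robot, y to its left, z up, the work surface at z = 0. Lengths are in m, angles in rad, forces in N, time in s.
With the tool pointing down it reaches from about 0.375 to 0.75 m from the base axis. Payload 9 kg.
Tool frame: the origin (TCP) lies at the very end of the fingers, on their centre line; the grasp point (between the pads) lies 19 mm behind it; z points along the fingers, y is the line along which they close (so a half turn about z gives the same grasp; the last joint's range is limited). The gripper opens to 85 mm and grips with 20 to 120 N. Pads are 22 mm wide; open, the fingers measure 114 mm over their backs; the gripper's body (76 mm by 85 mm) begins 54 mm behind the grasp point. The pads swing forward as they close: fully open they stand 13 mm farther back than shut.
Start: joints at [-0.218, 0.104, 0.097, 1.564, 0, 1.353], TCP at [0.6, 0, 0.231] pointing down, gripper open.
Joint ranges: [-2.99, 2.99], [-0.84, 1.86], [-1.1, 1.16], [-1.84, 2.11], [-1.51, 1.56], [-3.14, 3.14]. Speed limits (rad/s): [2.22, 2.22, 2.57, 3.14, 3.14, 3.14].

### API

Orientations are given as a unit quaternion [w, x, y, z].
In Python, from rig import ctrl, fingers, inverse_kinematics, status, grab_frame, camera_model, hand_in gives the robot as it stands. Calls block until the motion is done:
- ctrl.goto(position, orientation): joint-space move of the TCP to a pose.
- ctrl.movel(position, orientation=None, vel=0.15): straight line of the TCP; orientation=None keeps the orientation; vel is the mean speed in m/s.
- ctrl.goto_joints(angles): joint-space move.
- fingers.grip(opening, squeeze=None): finger opening in m; squeeze is the grip in N (None keeps the last); returns when the fingers have stopped.
- ctrl.sleep(seconds).
- inverse_kinematics(position, orientation): joint angles nearest the present ones, or None.
- status.observe(): the state.
- grab_frame(name): name is "scene" or "side" or "wrist"; returns the picture (480x640x3 uint8, red, green, blue); there is no depth.
- camera_model(name): a dict with "fx", "fy", "cx", "cy" (pixels), "rvec" (rotation vector, rad) and "tvec" (3), from world to camera coordinates, as OpenCV has them. Camera axes: x right, y down, z forward; pixel columns grow to the right and rows downward; lengths in m; the calibration is good to about 2 mm. A picture is of the moment at which its call begins: read the wrist's pose just before it. camera_model takes no time and is no camera call; for the wrist camera it gives the pose at the moment of the call.
A pose or a line that the arm cannot do raises ctrl.Unreachable and nothing moves.
- hand_in(): hands the job in; it is judged then, once.
The state is a dict: "time": time; "joint_positions": joint angles; "qvel": joint speeds; "tau": joint torques, N m; "eef_pos": TCP position; "ee_rot": TCP orientation; "contact_force": force on the tool from outside, world axes, zero at the start; "wrist_torque": the same for the moment, N m; "opening": finger opening in m; "finger_force": force on a finger pad.
Only numpy, scipy, OpenCV 4.12 (cv2) and the standard library are available. Lean on these libraries where they do the work, as an engineer would, in place of code of your own. Each camera call takes 0.05 s, during which the arm holds its last target. There are 200 camera calls.

### The job

Put the two plain stylus pins away in the clear jar: lift the black slide knob out of its notch, move it to the far notch that fully uncovers the jar's neck and let it drop in, then feed the pins one after the other through the neck. Finally lift the knob and bring it back to the notch where it started, so that the shutter covers the neck and the knob sits fully down. Leave the disc stylus, the ring block and the loupe where they are.

Things in the scene. Friction and masses are not known exactly. Their poses are not given: they have to be found in the camera images.
- knob_grip (a point): grip point of the slide knob, a black block 16 mm wide along the track (y), 26 mm up the slope (x), 35 mm tall (z); point 12 mm below its top, 23 mm over its foot plate. It stands on a white face sloping 30 deg down to the robot. z: out of the slope, 30 deg from vertical, leaning to the robot; the knob lifts along it. y: along the level track, towards the jar. Over 30 mm free either side in y.
- shutter (a joint): slide position along the track, m: 0 = first notch, plate over the jar's neck (shut, its start, within 1 mm); 0.030 = middle notch (half covered); 0.060 = far notch (fully open). Grows along the knob's -y, away from the jar; stops at -0.004 and 0.066. About 1 N of friction. Notches are 11 mm wide for a round 8 mm cross bar (1.5 mm play each side).
- knob (a joint): how far the knob is lifted along its z, m: 0 = fully down in a notch, about 0.009 = its cross bar rides on top of the notched rail, 0.016 = upper stop. A spring and its weight push it down with 2.5 to 3.5 N, so it drops into a notch when let go over one. It can pass from notch to notch only when lifted more than 9 mm.
- neck (a point): centre of the jar's round mouth, at its rim, 135 mm above the table; 29 mm inside, 37 mm outside; neck 18 mm long, then the jar widens. z up, y along the track, as the magazine lies. The steel shutter plate (44 mm square, 3 mm thick) slides 2 mm above the rim, its centre 60 mm off when open. The rack bar's end is 85 mm off towards -y, its top 210 mm above the table.
- jar_floor (a point): centre of the jar's inner floor, 120 mm below the neck's rim; inside the jar is 52 mm wide. A clear cone 7 mm high in its middle makes the pins topple. Same axes as neck.
- pin_a_mid (a point): centre of one plain stylus pin: steel cylinder, 16 mm diameter, 40 mm long, 45 to 70 g, standing upright on a black rest whose top is 12 mm above the table (so this point starts 32 mm above the table). z is its axis. To be put in the jar.
- pin_b_mid (a point): centre of the other plain stylus pin, the same in all respects as the first. To be put in the jar; either may go first.
- disc_mid (a point): middle of the disc stylus on the same rest, 17 mm above its foot: a stem 12 mm thick and 34 mm tall on a disc 34 mm wide. Stays where it is. The three pieces stand in a row about 68 mm apart, in any order.
- ring_block_mid (a point): centre of a black block 60 x 100 x 35 mm with a steel ring let into its top, lying beyond the jar's side of the magazine. Stays where it is.
- loupe_mid (a point): centre of a round black loupe, 48 mm wide, 45 mm tall, standing between the robot and the magazine. Stays where it is.
- rack_bar (a point): middle of a white rack bar fixed over the slide, 150 mm long, parallel to the track (y) and inclined like the slope: 24 x 16 mm. Seen along the lowered knob's axis it is up-slope of it: its near face is 20 mm from that axis and spans 22 to 38 mm above the grip point. It bars a gripper from straight above; one leaning 25 to 40 deg like the knob, fingers closing along the track, passes.

How it is judged:
On the way, in this order (a step that is already met when the one before it is completed fails the run):
1. the knob sits fully down in the far notch (neck open) (value of joint shutter between 0.057 and 0.063 m and value of joint knob below 0.002 m), for 0.2 s.
2. one pin lies in the jar (((z of pin_a_mid in the frame of jar_floor below 0.07 m and horizontal distance between pin_a_mid and jar_floor below 0.028 m) or (z of pin_b_mid in the frame of jar_floor below 0.07 m and horizontal distance between pin_b_mid and jar_floor below 0.028 m))), for 0.1 s.
3. both pins lie in the jar (z of each of pin_a_mid, pin_b_mid in the frame of jar_floor below 0.07 m and horizontal distance between each of pin_a_mid, pin_b_mid and jar_floor below 0.028 m), for 0.1 s.
At the end, for the whole second after the job is handed in: The knob sits in its first notch (slide within 3 mm of 0, lifted less than 2 mm) so the shutter covers the neck, and both plain pins lie inside the jar (centres less than 70 mm above its inner floor) (all of step 3 and value of joint shutter between -0.003 and 0.003 m and value of joint knob below 0.002 m); the robot touches nothing.
It fails at once if the disc stylus is moved more than 15 mm (distance of disc_mid from where it was at the start of the episode above 0.015 m).
It fails at once if the ring block is moved more than 15 mm (distance of ring_block_mid from where it was at the start of the episode above 0.015 m).
It fails at once if the loupe is moved more than 15 mm (distance of loupe_mid from where it was at the start of the episode above 0.015 m).
It also fails if it takes over 72 s, if anything falls off the work surface, if the arm or the gripper's body presses on something with over 40 N, if the wrist force passes 120 N, or if a joint passes its speed limit or range.

## Working session

There is one attempt and no reset: what is moved stays moved. The work goes in short steps, each a Python script; the robot and the scene stay as the last script left them, time stands still between calls to the robot, and variables do not carry over. Pictures are saved under pics/ and viewed, at most 10 in all, crops included, and the job is handed in when it is done.

```bash
mkdir -p pics; ls; python3 - <<'E'
from rig import *
import cv2
for n in ("scene","side"):
    cv2.imwrite(f"pics/{n}0.png",grab_frame(n)[:,:,::-1]); m=camera_model(n); print(n,m)
s=status.observe();print(s["time"],s["eef_pos"],s["ee_rot"],s["opening"])
print(camera_model("wrist"))
E
```

```text
pics
scene {'fx': 599.3141728243651, 'fy': 599.3141728243651, 'cx': 309.49925969368905, 'cy': 243.1381061176668, 'rvec': array([ 2.17436503,  0.70954222, -0.35579204]), 'tvec': array([-0.42376408, -0.04761883,  1.46573812])}
side {'fx': 598.1453414834705, 'fy': 598.1453414834705, 'cx': 310.6500479337854, 'cy': 232.4240157873605, 'rvec': array([ 2.25748186, -0.57916483,  0.24231176]), 'tvec': array([-0.4251992 ,  0.30019211,  1.03650032])}
0.1 [5.99701711e-01 8.11138021e-05 2.30597812e-01] [-5.11379741e-04  7.07106082e-01  7.07107221e-01 -3.24925484e-04] 0.08567973196043734
{'fx': 355.6350013844766, 'fy': 355.6350013844766, 'cx': 319.62266742106044, 'cy': 245.1155776024725, 'rvec': array([-2.86313814e+00,  1.16298332e-04,  2.56807397e-03]), 'tvec': array([-0.59839341, -0.03628068,  0.37825243])}
```

View pics/scene0.png

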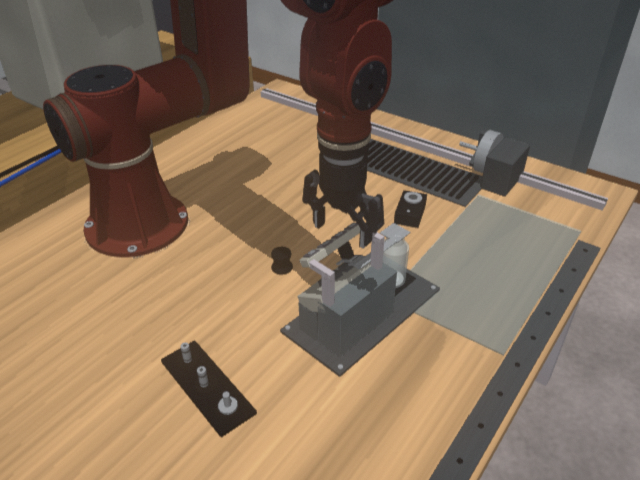

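View pics/side0.png

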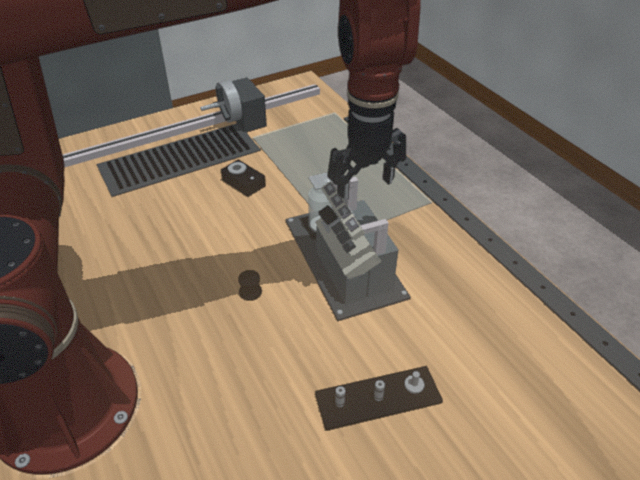

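The pins stand at about scene (186,353) and (202,377), side (340,397) and (379,390). The disc is the outer piece at scene (228,403). The magazine is under the gripper, its screws visible in both views. I'll triangulate roughly.

```bash
cat > h.py <<'E'
from rig import *
import numpy as np, cv2
from scipy.spatial.transform import Rotation as R
def ray(m,u,v):
    Rm=cv2.Rodrigues(m["rvec"])[0]; o=-Rm.T@m["tvec"]
    d=Rm.T@np.array([(u-m["cx"])/m["fx"],(v-m["cy"])/m["fy"],1]); return o,d/np.linalg.norm(d)
def onz(m,p,z):
    o,d=ray(m,*p); return o+d*(z-o[2])/d[2]
def tri(ms,ps):
    A=0;b=0
    for m,p in zip(ms,ps):
        o,d=ray(m,*p); P=np.eye(3)-np.outer(d,d); A=A+P; b=b+P@o
    x=np.linalg.solve(A,b); return x
def proj(m,X): return cv2.projectPoints(np.array(X,float).reshape(-1,3),m["rvec"],m["tvec"],np.array([[m["fx"],0,m["cx"]],[0,m["fy"],m["cy"]],[0,0,1]]),None)[0][:,0]
def quat(Rm):
    q=R.from_matrix(Rm).as_quat(); return q[[3,0,1,2]]
def rot(q): return R.from_quat(np.array(q)[[1,2,3,0]]).as_matrix()
E
python3 - <<'E'
from h import *
np.set_printoptions(precision=4,suppress=True)
a,b=camera_model("scene"),camera_model("side")
for n,p,q in [("pin1top",(185,345),(340,389)),("pin2top",(202,370),(379,382)),("disctop",(226,393),(416,374)),("loupe",(282,250),(249,273)),("ring",(412,197),(238,169))]:
    print(n,tri((a,b),(p,q)))
for p in [(288,327),(340,367),(434,290)]: print("sc",onz(a,p,.006))
for p in [(290,220),(340,313),(404,295)]: print("si",onz(b,p,.006))
s=status.observe();w=camera_model("wrist");Rt=rot(s["ee_rot"]);Rc=cv2.Rodrigues(w["rvec"])[0]
print("cam in tool",Rt.T@(-Rc.T@w["tvec"]-s["eef_pos"]),"\n",Rt.T@Rc.T, "\n",Rt)
cv2.imwrite("pics/w0.png",grab_frame("wrist")[:,:,::-1])
E
```

```text
pin1top [ 0.4157 -0.2296  0.0512]
pin2top [ 0.4804 -0.2504  0.0499]
disctop [ 0.5466 -0.2628  0.0462]
loupe [0.3919 0.0855 0.0512]
ring [0.5175 0.4347 0.0384]
sc [ 0.515  -0.0539  0.006 ]
sc [ 0.6546 -0.0758  0.006 ]
sc [0.7001 0.2079 0.006 ]
si [0.5585 0.2356 0.006 ]
si [ 0.5189 -0.057   0.006 ]
si [ 0.6557 -0.0794  0.006 ]
cam in tool [ 0.0688 -0.0008 -0.142 ] 
 [[-0.0003 -0.9614 -0.2751]
 [ 1.     -0.0002 -0.0006]
 [ 0.0006 -0.2751  0.9614]] 
 [[-0.      1.     -0.0012]
 [ 1.      0.      0.0003]
 [ 0.0003 -0.0012 -1.    ]]
```

View pics/w0.png

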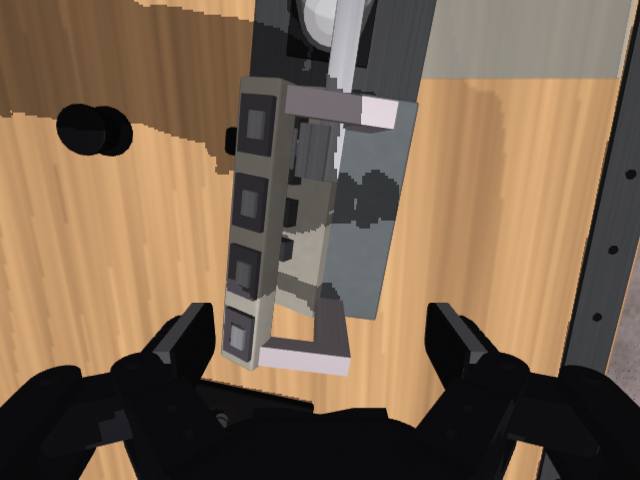

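The wrist view shows the rack bar hiding the knob; its black edge peeps out at about (232,140), and the jar is at (322,10). I'll take a leaning view from the robot's side.

```bash
cat >> h.py <<'E'
yaw=-0.15
def axes(yaw=yaw):
    X=np.array([np.cos(yaw),np.sin(yaw),0]); Y=np.array([-np.sin(yaw),np.cos(yaw),0]); return X,Y
def tool(sgn=1,lean=30,yaw=yaw):
    "tool z = -k (k leans to robot), tool y = sgn*Y"
    X,Y=axes(yaw); a=np.radians(lean); k=np.cos(a)*np.array([0,0,1])-np.sin(a)*X
    z=-k; y=sgn*Y; return np.c_[np.cross(y,z),y,z]
E
python3 - <<'E'
from h import *
np.set_printoptions(precision=4,suppress=True)
w=camera_model("wrist"); P=onz(w,(232,140),.17); print(P)
for s in (1,-1):
    T=tool(s); p=P-T[:,2]*0.13+np.array([0,0.03,0])
    print(s,T[:,0],inverse_kinematics(p,quat(T)),inverse_kinematics(P,quat(T)))
E
```

```text
[0.5509 0.0707 0.17  ]
1 [-0.8563  0.1294 -0.5   ] None [-0.0915 -0.754  -0.8169  0.9851 -0.0292  0.0507]
-1 [ 0.8563 -0.1294  0.5   ] None [-0.0915 -0.754  -0.8169  0.9851 -0.0292 -3.0909]
```

```bash
python3 - <<'E'
from h import *
np.set_printoptions(precision=3,suppress=True)
P=np.array([.551,.071,.17])
for lean in (20,25,30,35,40):
  for back in (0,.03,.06,.09,.12):
    T=tool(1,lean); q=inverse_kinematics(P-T[:,2]*back,quat(T)); print(lean,back,None if q is None else q)
T=tool(1,30)
for dx in (-.06,-.03,0,.03):
  print(dx,[(dz,inverse_kinematics(P+[dx,0,dz],quat(T)) is not None) for dz in (.02,.05,.08,.12,.16)])
E
```

```text
20 0 [-0.097 -0.5   -0.595  1.128 -0.018  0.05 ]
20 0.03 [-0.096 -0.533 -0.567  1.188 -0.018  0.051]
20 0.06 [-0.095 -0.559 -0.533  1.248 -0.019  0.052]
20 0.09 [-0.093 -0.579 -0.495  1.306 -0.019  0.053]
20 0.12 [-0.092 -0.593 -0.452  1.363 -0.02   0.055]
25 0 [-0.094 -0.624 -0.705  1.054 -0.024  0.051]
25 0.03 [-0.092 -0.666 -0.682  1.119 -0.024  0.052]
25 0.06 [-0.09  -0.7   -0.654  1.181 -0.025  0.054]
25 0.09 [-0.088 -0.728 -0.621  1.243 -0.026  0.056]
25 0.12 [-0.086 -0.749 -0.582  1.302 -0.027  0.058]
30 0 [-0.091 -0.753 -0.816  0.985 -0.03   0.051]
30 0.03 [-0.088 -0.806 -0.799  1.054 -0.031  0.053]
30 0.06 None
30 0.09 None
30 0.12 None
35 0 None
35 0.03 None
35 0.06 None
35 0.09 None
35 0.12 None
40 0 None
40 0.03 None
40 0.06 None
40 0.09 None
40 0.12 None
-0.06 [(0.02, False), (0.05, False), (0.08, False), (0.12, False), (0.16, False)]
-0.03 [(0.02, False), (0.05, False), (0.08, True), (0.12, True), (0.16, True)]
0 [(0.02, True), (0.05, True), (0.08, True), (0.12, True), (0.16, True)]
0.03 [(0.02, True), (0.05, True), (0.08, True), (0.12, True), (0.16, True)]
```

```bash
python3 - <<'E'
from h import *
np.set_printoptions(precision=4,suppress=True)
P=np.array([.551,.071,.17]);T=tool(1,25)
ctrl.goto(P-T[:,2]*.12,quat(T)); ctrl.sleep(.2)
m=camera_model("wrist"); I=grab_frame("wrist")[:,:,::-1]
cv2.imwrite("pics/w1.png",I); np.save("w1.npy",m,allow_pickle=True)
cv2.imwrite("pics/s1.png",grab_frame("scene")[:,:,::-1]); cv2.imwrite("pics/sd1.png",grab_frame("side")[:,:,::-1])
s=status.observe();print(s["time"],s["eef_pos"])
E
```

```text
1.6833 [0.501  0.0784 0.2786]
```

View pics/w1.png

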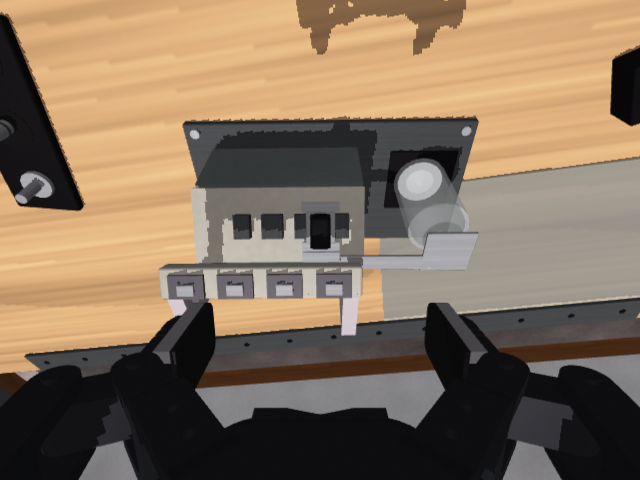

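The knob stands at about (320,231) on its gray foot plate; the jar mouth is at (440,225) under the steel plate (425–478, 233–270). I'll enlarge this area.

```bash
python3 - <<'E'
import cv2,numpy as np
I=cv2.imread("pics/w1.png"); a=cv2.resize(I[190:300,160:490],None,fx=2.4,fy=2.4,interpolation=cv2.INTER_CUBIC)
b=cv2.imread("pics/sd1.png")[160:280,270:420]; b=cv2.resize(b,None,fx=2.6,fy=2.6,interpolation=cv2.INTER_CUBIC)
c=cv2.imread("pics/s1.png")[215:335,285:435]; c=cv2.resize(c,None,fx=2.6,fy=2.6,interpolation=cv2.INTER_CUBIC)
o=np.zeros((580,792,3),np.uint8); o[:264]=a[:264,:792]; o[264:264+312,:390]=b[:312,:390]; o[264:576,400:790]=c[:312,:390]
cv2.imwrite("pics/crop1.png",o)
E
```

```text
(no output)
```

View pics/crop1.png

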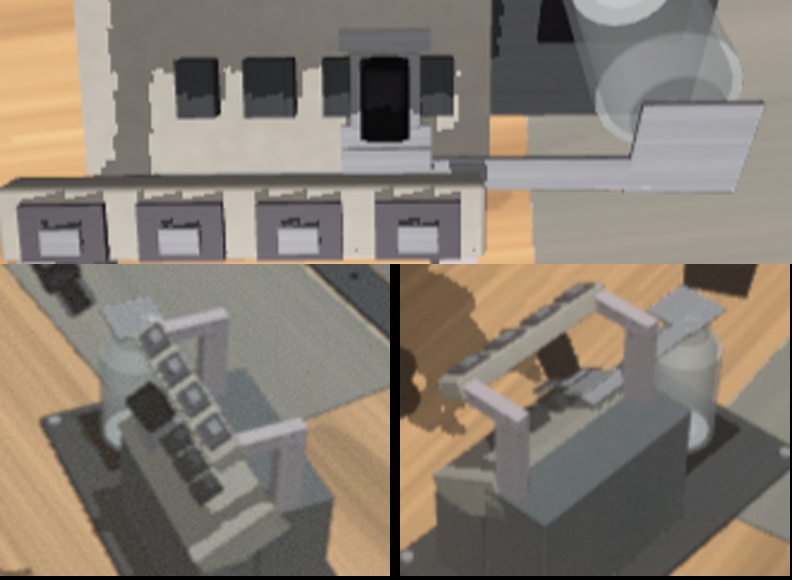

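```bash
python3 - <<'E'
from h import *
np.set_printoptions(precision=4,suppress=True)
m=np.load("w1.npy",allow_pickle=True).item(); a,b=camera_model("scene"),camera_model("side")
# black knob masks
W=cv2.imread("pics/w1.png")[190:265,300:345].max(2); 
print("wrist"); 
for t in (25,40): 
    ys,xs=np.where(W<t); k=(xs>5)&(xs<37); print(t,xs[k].min()+300,xs[k].max()+300,ys[k].min()+190,ys[k].max()+190)
S=cv2.imread("pics/sd1.png")[195:232,312:345].max(2)
print(S[::2,::2])
print("wrist rows at col 320:",W[18:66,20])
# yaw from plate edges / jar: screws in wrist
for p in [(195,134),(466,131)]: print(onz(m,p,.006))
c=lambda x,y:(270+x/2.6,160+(y-264)/2.6); d=lambda x,y:(285+(x-400)/2.6,215+(y-264)/2.6); w=lambda x,y:(160+x/2.4,190+y/2.4)
# plate corners
print("plate from wrist",[onz(m,w(*p),.140) for p in [(645,102),(763,101),(740,191),(630,187)]])
print("plate from scene",[onz(a,d(*p),.140) for p in [(648,309),(688,287),(725,306),(687,331)]])
print("plate side",[onz(b,c(*p),.140) for p in [(101,309),(148,298),(163,325)]])
print("top",tri((m,b),((320.5,229),c(152,406))))
E
```

```text
wrist
25 311 329 214 247
40 310 336 214 248
[[147 151 158 159 162 159 152 121  94 133 162 134 100 106 143 137 142]
 [148 155 157 155 161 162 160 142 154 160 110 113 143 127 126 141 132]
 [147 155 158 158 160 158 161 151 141 133  93 100 151 143 106 141 136]
 [130 142 153 154 157 157 156 151 138 122 100  86 106 111  94  98 123]
 [133 141 141 142 136 138 139 133 133 136 124  96  94  94  89 135 170]
 [134 141 136 139 136 139 140 104 104 130 134 112  87 105 151 163 119]
 [132 136 141 142 141 136  85  52  43  85 110 115 117 163 154 116 117]
 [128 138 141 139 125  73  45  50  56  54  78 119 164 137  95 133 141]
 [125 128 131 100  57  51  57  54  54  53  44  94 151 111  96 111 144]
 [123 129 131  89  53  54  58  54  48  53  50  63 121 128  99  96 119]
 [115 117 123 125  73  52  53  54  50  52  51  44  93 131 119  92  90]
 [117 134 160 167 125  50  51  54  57  49  53  51  55 125 129  96  89]
 [142 164 159 141 105  85  54  54  52  57  53  49  90 141 137 144 146]
 [161 162 117 107 108  98  70  51  50  51  52  88 100 109  95 138 165]
 [157 160 122 110 108 103  96  65  55  77  94 103  83  70  74 
[... 299 characters left out ...]
 rows at col 320: [107 107 106  99  86  58  10   9   9   9  11  16  20  22  24  24  24  24
  24  25  25  27  26  27  27  22  14  13  14  13  13  13  11  13  12  13
  12  12  12  10  26 114 163 126 131 174 174 175]
[ 0.5179 -0.0626  0.006 ]
[0.5589 0.2286 0.006 ]
plate from wrist [array([0.5818, 0.1596, 0.14  ]), array([0.5876, 0.2013, 0.14  ]), array([0.633 , 0.1986, 0.14  ]), array([0.6242, 0.1559, 0.14  ])]
plate from scene [array([0.588 , 0.1611, 0.14  ]), array([0.599 , 0.2028, 0.14  ]), array([0.6343, 0.1985, 0.14  ]), array([0.6259, 0.1553, 0.14  ])]
plate side [array([0.5911, 0.2019, 0.14  ]), array([0.6321, 0.196 , 0.14  ]), array([0.6249, 0.1588, 0.14  ])]
top [0.5618 0.0692 0.146 ]
```

```bash
python3 - <<'E'
from h import *
np.set_printoptions(precision=4,suppress=True)
yaw=-.145
m=np.load("w1.npy",allow_pickle=True).item(); a,b=camera_model("scene"),camera_model("side")
X,Y=axes(yaw);Z=np.array([0,0,1]);c,s=np.cos(np.pi/6),.5
k=c*Z-s*X; up=c*X+s*Z
E1=onz(m,(320.5,269),.198); E2=onz(m,(320.5,264),.198-.016*c)
g1=E1-.038*k-.020*up; g2=E2-.022*k-.020*up; print("grip from bar",g1,g2)
o,_=ray(m,320,240); print("cam",o,"depth to g1",np.linalg.norm(o-g1))
def box(g):
    P=[g+.012*k+.008*i*Y+.013*j*up-.035*t*k for i in(-1,1) for j in(-1,1) for t in (0,1)]
    for n,M in(("w",m),("side",b),("scene",a)):
        q=proj(M,P); print(n,q.min(0),q.max(0),"topc",proj(M,g+.012*k)[0])
for z in (.145,.150,.155):
    g=onz(m,(320.5,231),z); 
    print(g);box(g)
E
```

```text
grip from bar [0.5561 0.0695 0.1551] [0.5565 0.0694 0.1551]
cam [0.3783 0.096  0.3778] depth to g1 0.286234056593984
[0.5622 0.0686 0.145 ]
w [310.371  212.7088] [330.444  249.1254] topc [320.4877 233.2341]
side [318.5345 206.2255] [340.2548 228.2997] topc [325.3816 212.5702]
scene [334.4701 242.3898] [355.2785 262.5246] topc [341.6488 244.3375]
[0.5582 0.0692 0.15  ]
w [310.1374 212.3333] [330.6734 249.5363] topc [320.4874 233.2852]
side [316.6298 204.7382] [338.4479 226.9156] topc [323.4911 211.1018]
scene [332.9838 239.4419] [353.8069 259.5967] topc [340.1609 241.4067]
[0.5543 0.0698 0.155 ]
w [309.8927 211.9421] [330.9137 249.9662] topc [320.4871 233.3387]
side [314.7108 203.2397] [336.6276 225.5212] topc [321.5862 209.6223]
scene [331.495  236.4889] [352.3328 256.6638] topc [338.6704 238.471 ]
```

```bash
python3 - <<'E'
from h import *
np.set_printoptions(precision=4,suppress=True)
X,Y=axes(-.145); T=tool(1,25); m0=np.load("w1.npy",allow_pickle=True).item()
p=np.array(status.observe()["eef_pos"])
ctrl.goto(p-.08*Y,quat(T)); ctrl.sleep(.2)
m=camera_model("wrist"); I=grab_frame("wrist")[:,:,::-1]; cv2.imwrite("pics/w2.png",I); np.save("w2.npy",m,allow_pickle=True)
u=proj(m,[.5595,.069,.149])[0]; print("pred",u, status.observe()["time"])
def blob(I,u):
    M=(I.max(2)<32).astype(np.uint8); n,l,st,ce=cv2.connectedComponentsWithStats(M)
    for i in range(1,n):
        if abs(ce[i]-u).max()<25 and st[i,4]>30: print(st[i],ce[i])
blob(I,u); blob(cv2.imread("pics/w1.png"),(320,231))
cv2.imwrite("pics/w2c.png",cv2.resize(I[180:300,320:640],None,fx=2.5,fy=2.5,interpolation=cv2.INTER_CUBIC))
E
```

```text
pred [416.1458 231.1527] 2.35
[401 214  29  34 893] [415.2273 230.196 ]
[310 214  20  35 656] [319.9802 230.936 ]
```

View pics/w2c.png

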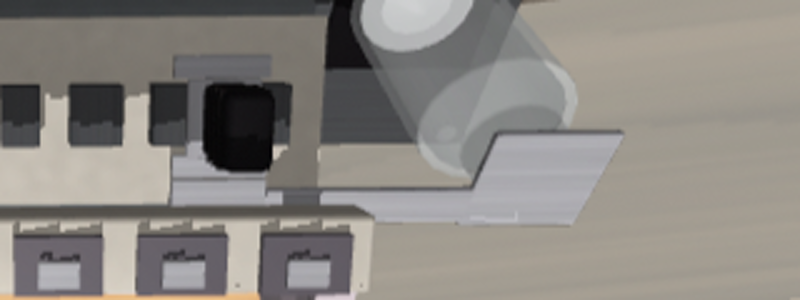

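```bash
python3 - <<'E'
from h import *
np.set_printoptions(precision=4,suppress=True)
m0=np.load("w1.npy",allow_pickle=True).item();m=np.load("w2.npy",allow_pickle=True).item()
X,Y=axes(-.145);k=np.cos(np.pi/6)*np.array([0,0,1])-.5*X
for u in (418.5,419.7):
    t=tri((m0,m),((320.3,232.5),(u,232.5))); print("top",t,"grip",t-.012*k)
c=lambda x,y:(320+x/2.5,180+y/2.5); w=lambda x,y:(160+x/2.4,190+y/2.4)
P=[tri((m0,m),(w(*p),c(*q))) for p,q in zip([(645,102),(763,101),(740,191),(630,187)],[(498,131),(623,131),(573,225),(470,222)])]
print(np.array(P),np.mean(P,0))
E
```

```text
top [0.5556 0.0695 0.1554] grip [0.5615 0.0686 0.145 ]
top [0.5535 0.0698 0.1581] grip [0.5594 0.0689 0.1477]
[[0.5847 0.1606 0.1366]
 [0.5889 0.2018 0.1388]
 [0.6415 0.2019 0.1323]
 [0.6202 0.1548 0.1445]] [0.6088 0.1798 0.138 ]
```

```bash
cat >> h.py <<'E'
YW=-.145
X,Y=axes(YW); K=np.cos(np.pi/6)*np.array([0,0,1])-.5*X
G=np.array([.560,.0688,.147]); NECK=np.array([.608,.1795,.135])
def st(tag=""):
    s=status.observe(); print(tag,"t%.2f"%s["time"],"p",np.round(s["eef_pos"],4),"F",np.round(s["contact_force"],1),"op %.4f"%s["opening"],"ff",np.round(s["finger_force"],1)); return s
E
python3 - <<'E'
from h import *
T=tool(1,30,YW); q=quat(T); tg=G-.016*K
for b in (.03,.05,.07,.09): print(b,inverse_kinematics(tg+b*K,q) is not None)
b=max(b for b in (.03,.05,.07,.09) if inverse_kinematics(tg+b*K,q) is not None)
T27=quat(tool(1,26,YW))
ctrl.goto(tg+.09*K+[0.0,0,.02],T27); fingers.grip(.045,30)
ctrl.goto(tg+b*K,q); st("pre")
ctrl.movel(tg+.015*K,q,vel=.08); st("near"); 
ctrl.movel(tg,q,vel=.03); st("at")
cv2.imwrite("pics/w3.png",grab_frame("wrist")[:,:,::-1])
E
```

```text
0.03 True
0.05 True
0.07 True
0.09 False
pre t3.58 p [0.5318 0.0728 0.1918] F [0.3 0.7 0.2] op 0.0449 ff 0.0
near t4.42 p [0.5607 0.0687 0.1469] F [-0.5  0.4  0.2] op 0.0451 ff 0.0
at t5.07 p [0.5679 0.0676 0.133 ] F [ 0.3  0.1 -0.2] op 0.0449 ff 0.0
```

View pics/w3.png

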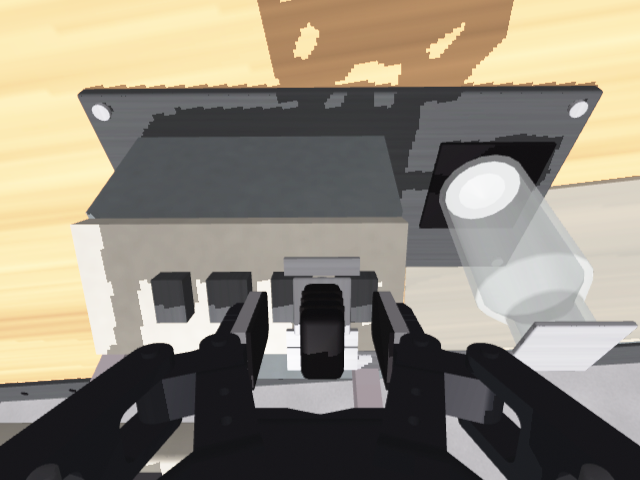

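The open fingers straddle the knob evenly: knob at column 322, pads at about 255 and 385. Next I'll grip, lift, slide and lower.

```bash
python3 - <<'E'
from h import *
q=quat(tool(1,30,YW)); tg=G-.016*K
fingers.grip(.010,40); s=st("grip"); p=np.array(s["eef_pos"])
print("ik", inverse_kinematics(p+.0125*K-.06*Y,q) is not None)
ctrl.movel(p+.0125*K,q,vel=.05); st("up")
for d in (.030,.060):
    ctrl.movel(p+.0125*K-d*Y,q,vel=.08); st("slide")
ctrl.movel(p+.001*K-.060*Y,q,vel=.05); st("down")
ctrl.sleep(.1); st()
cv2.imwrite("pics/w4.png",grab_frame("wrist")[:,:,::-1])
E
```

```text
grip t5.48 p [0.568  0.0678 0.1335] F [-1.5  0.4  2.5] op 0.0158 ff 42.5
ik True
up t5.89 p [0.5618 0.0686 0.1442] F [ 1.9 -0.3 -2.6] op 0.0153 ff 41.7
slide t6.42 p [0.5576 0.0385 0.1443] F [ 2.6 -0.8 -1.4] op 0.0154 ff 41.7
slide t6.94 p [0.5533 0.0091 0.1444] F [ 3.4 -0.6 -1.8] op 0.0158 ff 41.7
down t7.33 p [0.5592 0.0088 0.1342] F [ 4.1 -0.3 -0. ] op 0.0152 ff 41.9
 t7.42 p [0.5591 0.0087 0.1344] F [ 5.7 -0.5 -1. ] op 0.0157 ff 41.8
```

```bash
python3 - <<'E'
from h import *
q=quat(tool(1,30,YW)); p=G-.016*K-.06*Y
fingers.grip(.045); ctrl.sleep(.1); st("open")
ctrl.movel(p+.055*K,q,vel=.12)
m=camera_model("wrist"); np.save("w5.npy",m,allow_pickle=True); st()
I=grab_frame("wrist")[:,:,::-1]; cv2.imwrite("pics/w5.png",I)
cv2.imwrite("pics/side5.png",grab_frame("side")[:,:,::-1])
for n,P in (("grip-top",G-.06*Y+.012*K),("neck",NECK),("plate",NECK-.06*Y+[0,0,.005])): print(n,proj(m,P))
E
```

```text
open t7.97 p [0.5587 0.0085 0.1342] F [0.6 0.6 0.4] op 0.0448 ff 0.0Traceback (most recent call last):
  File "<stdin>", line 4, in <module>
rig.Unreachable: the arm cannot follow that straight line within its joint ranges
```

```bash
python3 - <<'E'
from h import *
q=quat(tool(1,30,YW)); p=G-.016*K-.06*Y
for b in (.05,.045,.04,.035,.03):
    try: ctrl.movel(p+b*K,q,vel=.12); print(b); break
    except ctrl.Unreachable: pass
ctrl.movel(p+.09*K+[0,0,.01],quat(tool(1,25,YW)),vel=.15)
m=camera_model("wrist"); np.save("w5.npy",m,allow_pickle=True); st()
I=grab_frame("wrist")[:,:,::-1]; cv2.imwrite("pics/w5.png",I)
for n,P in (("grip-top",G-.06*Y+.012*K),("neck",NECK),("plate",NECK-.06*Y+[0,0,.005])): print(n,proj(m,P))
E
```

```text
0.035
 t8.97 p [0.5147 0.0148 0.2196] F [ 0.5 -0.7 -0.7] op 0.0451 ff 0.0
grip-top [[321.33090528 263.51263038]]
neck [[557.90364368 278.98993204]]
plate [[479.6585392  283.94788714]]
```

View pics/w5.png

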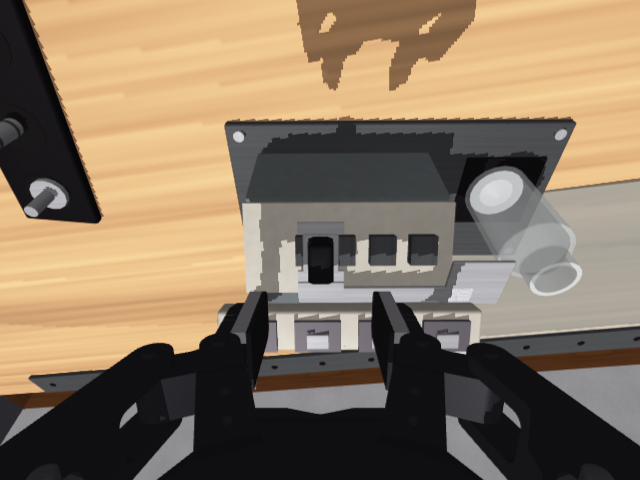

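The knob sits at (320,260) above the far notch, the plate is clear, and the neck is open at (556,278), matching the prediction to about 2 px. Next, the pins.

```bash
python3 - <<'E'
from h import *
q=quat(tool(1,0,YW))
ctrl.goto([.515,-.05,.27],quat(tool(1,10,YW)))
ctrl.goto([.448,-.240,.14],q); ctrl.sleep(.2)
m=camera_model("wrist"); np.save("w6.npy",m,allow_pickle=True); st()
I=grab_frame("wrist")[:,:,::-1]; cv2.imwrite("pics/w6.png",I)
for P in ([.4157,-.2296,.052],[.4804,-.2504,.052]): print(proj(m,P))
E
```

```text
t10.79 p [ 0.4489 -0.2393  0.1411] F [ 0.5 -0.8  0.5] op 0.0451 ff 0.0
[[328.90702201 201.06669623]]
[[312.1415673  295.74469268]]
```

View pics/w6.png

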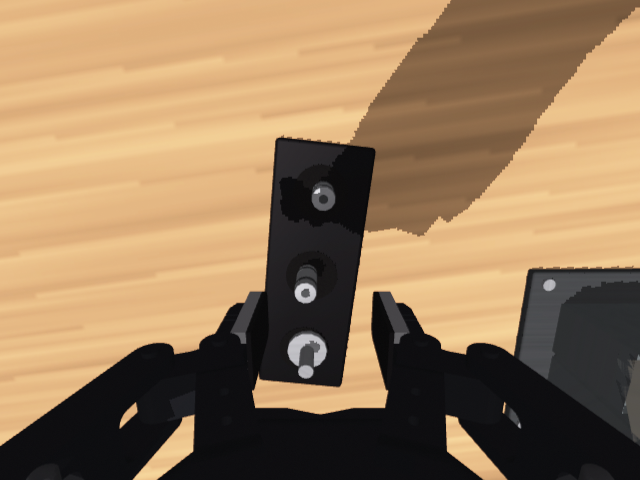

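The pin tops are at about (323,198) and (305,292), with the disc at (306,352) beyond. I'll pick the first pin and drop it in.

```bash
cat >> h.py <<'E'
def pick(P,q,nm):
    ctrl.goto([P[0],P[1],.10],q); ctrl.movel([P[0],P[1],.030],q,vel=.12); st("low")
    fingers.grip(.010,40); s=st("grip")
    ctrl.movel([P[0],P[1],.11],q,vel=.2); st("lifted")
def drop(q,nm):
    ctrl.goto([.55,-.02,.28],q); ctrl.goto([*NECK[:2],.23],q); ctrl.movel([*NECK[:2],.170],q,vel=.15); ctrl.sleep(.1)
    s=st("above"); cv2.imwrite(f"pics/{nm}w.png",grab_frame("wrist")[:,:,::-1]); np.save(nm+".npy",camera_model("wrist"),allow_pickle=True)
    for c in ("scene","side"): cv2.imwrite(f"pics/{nm}{c}.png",grab_frame(c)[:,:,::-1])
E
python3 - <<'E'
from h import *
m=np.load("w6.npy",allow_pickle=True).item()
I=cv2.imread("pics/w6.png"); g=I.max(2)
for (x,y) in ((323,198),(305,292)):
    M=np.zeros_like(g); M[y-14:y+15,x-14:x+15]=(g[y-14:y+15,x-14:x+15]>75); yy,xx=np.where(M); print(xx.min(),xx.max(),yy.min(),yy.max(),xx.mean(),yy.mean())
A=onz(m,(323,198),.052); B=onz(m,(305,292),.052); print(A,B,np.linalg.norm(A-B))
q=quat(tool(1,0,YW)); pick(A,q,"a"); drop(q,"da")
m=np.load("da.npy",allow_pickle=True).item(); print(proj(m,NECK))
a=cv2.imread("pics/daw.png")[200:440,180:480]; b=cv2.imread("pics/dascene.png")[170:270,330:440]; c=cv2.imread("pics/daside.png")[130:230,270:380]
f=lambda i,w,h:cv2.resize(i,(w,h),interpolation=cv2.INTER_CUBIC)
cv2.imwrite("pics/dac.png",np.hstack([f(a,400,320),f(b,200,320*1),f(c,200,320)]))
E
```

```text
312 334 185 210 322.8201058201058 197.75925925925927
294 316 282 303 304.9095744680851 292.5398936170213
[ 0.41316388 -0.23313231  0.052     ] [ 0.47686416 -0.25493948  0.052     ] 0.06732962193894453
low t11.90 p [ 0.4137 -0.2336  0.0309] F [-0.3  0.1  0. ] op 0.0450 ff 0.0
grip t12.28 p [ 0.4137 -0.2336  0.0309] F [0.2 0.6 6.5] op 0.0136 ff 39.0
lifted t12.83 p [ 0.413  -0.233   0.1092] F [ 0.8  0.2 -0.8] op 0.0134 ff 39.0
above t15.51 p [0.6089 0.1791 0.1719] F [-0.3 -0.5 -0.2] op 0.0134 ff 39.0
[[321.78493672 278.04856425]]
```

View pics/dac.png

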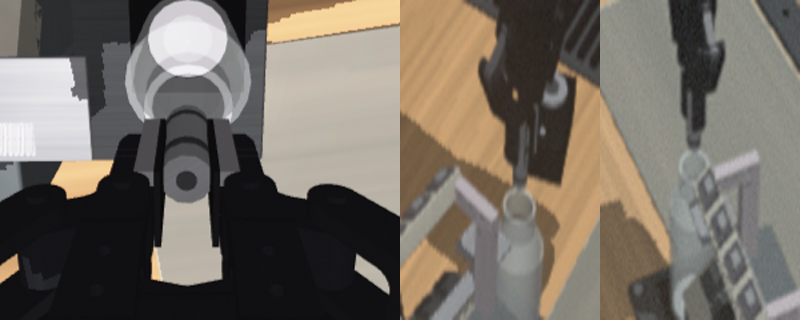

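The pin hangs upright: in both outside views its lower end is right above the mouth, at crop (520,185) over (520,205) and (692,145) over (692,165). I'll lower it with a force check and release.

```bash
cat >> h.py <<'E'
def letgo(q,nm):
    for z in (.158,.152,.1465):
        ctrl.movel([*NECK[:2],z],q,vel=.06); s=st("lower")
        if np.linalg.norm(s["contact_force"])>6: print("CONTACT"); return False
    fingers.grip(.034); ctrl.sleep(.3); st("rel")
    ctrl.movel([*NECK[:2],.20],q,vel=.2); ctrl.goto([.55,-.02,.28],q)
    for c in ("scene","side"): cv2.imwrite(f"pics/{nm}{c}.png",grab_frame(c)[:,:,::-1])
    return True
E
python3 - <<'E'
from h import *
q=quat(tool(1,0,YW))
if letgo(q,"ra"):
    fingers.grip(.045); pick(np.array([.47686,-.25494]),q,"b"); drop(q,"db")
    m=camera_model("scene"); fl=NECK-[0,0,.11]; print(proj(m,fl),proj(camera_model("side"),fl))
    f=lambda n,y,x:cv2.resize(cv2.imread(f"pics/{n}.png")[y:y+110,x:x+110],(390,290),interpolation=cv2.INTER_CUBIC)
    cv2.imwrite("pics/rac.png",np.vstack([np.hstack([f("rascene",200,340),f("raside",150,260)]),np.hstack([f("dbscene",170,330),f("dbside",130,270)])]))
E
```

```text
lower t16.01 p [0.6075 0.1795 0.1571] F [ 0.4 -0.  -0.3] op 0.0134 ff 39.0
lower t16.26 p [0.6077 0.1795 0.1514] F [ 0.1 -0.1 -0.7] op 0.0133 ff 39.0
lower t16.51 p [0.6077 0.1795 0.146 ] F [-0.6  0.4 -0.8] op 0.0132 ff 39.0
rel t17.14 p [0.608  0.1795 0.1465] F [-0.8  0.5 -0.3] op 0.0337 ff 0.0
low t20.72 p [ 0.4774 -0.2551  0.0308] F [ 0.6 -0.1  0.5] op 0.0451 ff 0.0
grip t21.10 p [ 0.4775 -0.2554  0.031 ] F [-0.4  1.3  5.1] op 0.0133 ff 39.0
lifted t21.65 p [ 0.4768 -0.2549  0.1095] F [-0.4  0.6 -0.3] op 0.0134 ff 39.0
above t24.31 p [0.6089 0.1791 0.1719] F [ 0.1  0.5 -1.1] op 0.0138 ff 39.0
[[389.81161839 273.55366974]] [[320.70495161 221.0605284 ]]
```

View pics/rac.png

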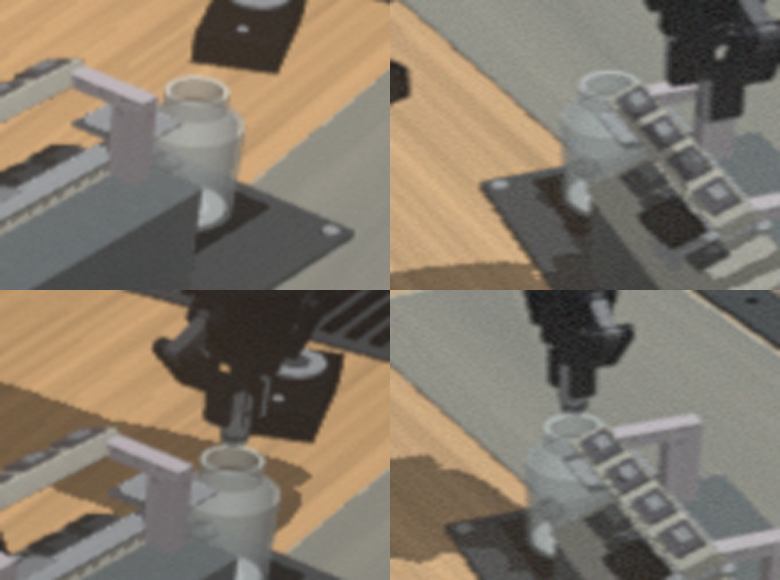

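The jar's mouth is clear after the first release, and nothing lies outside. The second pin hangs over the mouth at crop (235,440) and (575,405). That is already 11 pictures, one past the limit, so I'll view no more and check by numbers. Next I'll release the pin and go back to the knob.

```bash
python3 - <<'E'
from h import *
q=quat(tool(1,0,YW))
if letgo(q,"rb"):
    fingers.grip(.045); T=quat(tool(1,30,YW)); p=G-.016*K-.06*Y
    ctrl.goto([.515,0.01,.27],quat(tool(1,20,YW)))
    ctrl.goto(p+.09*K+[0,0,.01],quat(tool(1,25,YW))); ctrl.sleep(.1)
    m=camera_model("wrist"); I=grab_frame("wrist")[:,:,::-1]; cv2.imwrite("pics/w7.png",I); st("obs")
    def blob(I,u):
        n,l,s,c=cv2.connectedComponentsWithStats((I.max(2)<32).astype(np.uint8))
        for i in range(1,n):
            if abs(c[i]-u).max()<25 and s[i,4]>100: print(s[i],c[i])
    u=proj(m,p+.028*K)[0]; print(u); blob(I,u); blob(cv2.imread("pics/w5.png"),(321,262))
    # changes in the jar between the two releases
    for c in ("scene","side"):
        d=cv2.absdiff(cv2.imread(f"pics/ra{c}.png"),cv2.imread(f"pics/rb{c}.png")).max(2)
        n,l,s,ce=cv2.connectedComponentsWithStats((d>25).astype(np.uint8)); print(c,[(list(map(int,s[i])),ce[i].round(0)) for i in range(1,n) if s[i,4]>6])
E
```

```text
lower t24.81 p [0.6075 0.1795 0.1571] F [-1.   0.3 -0.7] op 0.0134 ff 39.0
lower t25.06 p [0.6077 0.1795 0.1515] F [ 0.3 -0.3  0. ] op 0.0133 ff 39.0
lower t25.31 p [0.6077 0.1795 0.146 ] F [ 0.   0.3 -1.1] op 0.0135 ff 39.0
rel t25.94 p [0.608  0.1795 0.1465] F [-0.7  0.2  0.4] op 0.0336 ff 0.0
obs t28.93 p [0.5158 0.0142 0.2237] F [ 0.5 -0.1 -0.5] op 0.0451 ff 0.0
[321.99059101 257.81092503]
[ 309  232   25   46 1091] [321.21448213 254.50504125]
[ 308  237   25   47 1087] [320.32658694 259.50045998]
scene [([396, 272, 6, 12, 58], array([399., 278.])), ([197, 366, 11, 22, 176], array([202., 376.]))]
side [([375, 380, 10, 21, 175], array([379., 389.]))]
```

```bash
python3 - <<'E'
from h import *
for a,b in (("dascene","rascene"),("daside","raside")):
    d=cv2.absdiff(cv2.imread(f"pics/{a}.png"),cv2.imread(f"pics/{b}.png")).max(2)[200:300,300:420]
    n,l,s,ce=cv2.connectedComponentsWithStats((d>25).astype(np.uint8)); print(a,[(list(map(int,s[i])),(ce[i]+[300,200]).round(0)) for i in range(1,n) if s[i,4]>8])
T=quat(tool(1,30,YW)); p=G-.016*K-.06*Y
ctrl.goto(p+.035*K,T); ctrl.movel(p,T,vel=.06); st("at")
fingers.grip(.010,40); p=np.array(st("grip")["eef_pos"])
ctrl.movel(p+.0125*K,T,vel=.05); st("up")
ctrl.movel(p+.0125*K+.060*Y,T,vel=.08); st("slid")
ctrl.movel(p+.001*K+.060*Y,T,vel=.05); ctrl.sleep(.1); st("down")
E
```

```text
dascene [([0, 0, 118, 65, 2609], array([351., 222.])), ([104, 3, 2, 15, 16], array([404., 210.])), ([44, 33, 26, 24, 316], array([358., 244.])), ([0, 35, 16, 24, 189], array([305., 247.])), ([27, 56, 13, 14, 87], array([333., 263.])), ([0, 63, 20, 31, 361], array([307., 278.]))]
daside [([0, 5, 8, 12, 61], array([303., 212.])), ([35, 4, 12, 14, 62], array([340., 210.])), ([15, 16, 7, 4, 19], array([318., 217.])), ([4, 29, 4, 7, 13], array([305., 232.])), ([0, 50, 26, 50, 586], array([309., 281.])), ([4, 53, 14, 22, 40], array([311., 264.])), ([21, 84, 5, 7, 12], array([323., 287.]))]
at t30.03 p [0.5592 0.0083 0.1331] F [-0.3 -0.1 -0.3] op 0.0450 ff 0.0
grip t30.40 p [0.5594 0.0084 0.1337] F [-2.7  1.2  2.8] op 0.0151 ff 42.6
up t30.81 p [0.5532 0.0092 0.1444] F [ 1.8 -0.3 -2.6] op 0.0154 ff 41.6
slid t31.71 p [0.5617 0.0687 0.1442] F [ 1.6  0.5 -3.1] op 0.0151 ff 41.6
down t32.19 p [0.5675 0.0677 0.134 ] F [ 1.6  1.6 -4.2] op 0.0157 ff 41.5
```

```bash
python3 - <<'E'
from h import *
T=quat(tool(1,30,YW)); p=G-.016*K
fingers.grip(.045); ctrl.sleep(.1); st("open")
ctrl.movel(p+.05*K,T,vel=.12)
P=np.array([.551,.071,.17]);Tw=tool(1,25)
ctrl.goto(P-Tw[:,2]*.12,quat(Tw)); fingers.grip(.085); ctrl.sleep(.3); st("obs")
m0=np.load("w1.npy",allow_pickle=True).item(); m=camera_model("wrist")
I=grab_frame("wrist")[:,:,::-1]; cv2.imwrite("pics/w9.png",I); J=cv2.imread("pics/w1.png")
for A in (I,J):
    n,l,s,c=cv2.connectedComponentsWithStats((A.max(2)<32).astype(np.uint8))
    print([(s[i],c[i]) for i in range(1,n) if abs(c[i]-(320,231)).max()<25 and s[i,4]>100])
print(proj(m,[G,NECK])-proj(m0,[G,NECK]))
d=(cv2.absdiff(I,J).max(2)>30)[190:275,160:490].astype(np.uint8)
n,l,s,c=cv2.connectedComponentsWithStats(d); print([(list(map(int,s[i])),(c[i]+[160,190]).round(0)) for i in range(1,n) if s[i,4]>15])
e=(cv2.absdiff(I,J).max(2)>30)[140:275,390:490]; print("jar changed px",e.sum())
E
```

```text
open t32.68 p [0.5677 0.0677 0.1348] F [-0.2  0.  -0.1] op 0.0448 ff 0.0
obs t34.53 p [0.5009 0.0786 0.2788] F [ 0.2 -0.4 -0.4] op 0.0849 ff 0.0
[(array([309, 214,  20,  35, 671], dtype=int32), array([318.76304024, 230.70640835]))]
[(array([310, 214,  20,  35, 656], dtype=int32), array([319.98018293, 230.93597561]))]
[[-0.31976924 -0.08230832]
 [-0.47678384 -0.0114877 ]]
[([250, 0, 27, 11, 191], array([421., 194.])), ([174, 23, 1, 29, 29], array([334., 227.])), ([148, 24, 3, 35, 49], array([309., 234.])), ([169, 24, 2, 35, 67], array([329., 231.])), ([261, 43, 7, 24, 43], array([424., 245.])), ([178, 48, 4, 13, 29], array([339., 244.])), ([262, 68, 22, 11, 104], array([434., 263.]))]
jar changed px 678
```

```bash
python3 -c "
from rig import *
print(hand_in())"
```

```text
the job is handed in; nothing more can be done
None
```

I handed the job in at about 35 s: both pins were released into the jar's open neck, and the knob is back down in its first notch, within about 1 mm of where it started. The hand-in gave no verdict; image comparisons showed pin 2 at the jar's bottom and pin 1 only by inference, and I viewed 11 pictures against the limit of 10.

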